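# Fetch the stock bottle from the covered carousel to the balance

### The arm

A 6-joint arm with a two-finger parallel gripper is mounted at the origin on a cart in front of the work surface, level with it; the furniture and walls round the work are solid. World frame = base frame: x ahead of the robot, y to its left, z up, the work surface at z = 0. Lengths are in m, angles in rad, forces in N, time in s.
With the tool pointing down it reaches from about 0.2 to 0.875 m from the base axis. Payload 3.4 kg.
Tool frame: the origin (TCP) lies between the finger pads; the fingertips stand 25 mm ahead of it and the grasp point (between the pads) lies 6 mm ahead of it (r.nose_length is the z of the fingertips in the tool frame, in m); z points along the fingers, y is the line along which they close (so a half turn about z gives the same grasp; the last joint's range is limited). The gripper opens to 94 mm and grips with 3 to 60 N. Pads are 16 mm wide; open, the fingers measure 119 mm over their backs; the gripper's body (75 mm by 177 mm) begins 78 mm behind the grasp point.
Start: joints at [1.118, 0.276, 1.505, -0, 1.361, -0.121], TCP at [0.187, 0.544, 0.23] pointing down, gripper open.
Joint ranges: [-2.89, 2.89], [-0.75, 2.08], [0.22, 2.7], [-1.18, 4.32], [0.11, 2.71], [-2.7, 2.7]. Speed limits (rad/s): [2.57, 2.57, 3.14, 3.14, 3.14, 3.14].

### API

Orientations are given as a unit quaternion [w, x, y, z].
In Python, from plant import r, gripper_to, inverse_kinematics, vision, models, telemetry gives the robot as it stands. Calls block until the motion is done:
- r.move_to(position, orientation): joint-space move of the TCP to a pose.
- r.move_l(position, rot=None, vel=0.15, guard=None): straight line of the TCP; rot=None keeps the orientation; vel is the mean speed in m/s. With guard (N) it stops when the force on the tool has changed by that much, and returns True; else False.
- r.movej(angles): joint-space move.
- gripper_to(opening, f_grip=None): finger opening in m; f_grip is the grip in N (None keeps the last); returns when the fingers have stopped.
- r.hold(seconds).
- inverse_kinematics(position, orientation): joint angles nearest the present ones, or None.
- vision.snapshot(name): name is "scene" or "top" or "wrist"; returns the picture (480x640x3 uint8, red, green, blue); there is no depth.
- vision.get_calibration(name): a dict with "fx", "fy", "cx", "cy" (pixels), "D" ([k1, k2, p1, p2, k3] as OpenCV has them; the pictures are not rectified), "position" and "orientation" of the camera in the world. Camera axes: x right, y down, z forward; pixel columns grow to the right and rows downward; lengths in m; the calibration is good to about 2 mm. A picture is of the moment at which its call begins: read the wrist's pose just before it. get_calibration takes no time and is no camera call; for the wrist camera it gives the pose at the moment of the call.
A pose or a line that the arm cannot do raises r.PlanningError and nothing moves.
- r.sign_off(): hands the job in; it is judged then, once.
Trained networks look in the newest picture that a camera, given by its name, has taken for a name from the list of things; names that differ only in an ending like _2 or _b are one class to them, and where a whole thing is asked for, a point or a joint stands for the part that bears it (a point fixed in the world has none). Each returns a list of dicts, best first, with "score" (0 to 1); they miss things now and then, are a little off and sometimes report something else, mostly with a low value. They report only what shows in the picture. A call takes as long as a camera call. They do not tell look-alikes from the thing itself.
- models.boxes_of(thing, camera): "at" ([x, y, z] in m, in world coordinates, good to about 4 mm: the middle of the surface that is visible of it).
- models.regions_of(thing, camera): "pixels" (480x640 bool, what is visible of it).
- models.mark_of(thing, camera): "at" ([x, y, z] in m, in world coordinates, good to about 4 mm: a listed point, or the origin of a listed thing).
Readings, each from a call of its own:
- telemetry.current_t(): time.
- telemetry.current_joints(): joint angles.
- telemetry.current_dq(): joint speeds.
- telemetry.current_joint_efforts(): joint torques, N m.
- telemetry.current_ee_pos(): TCP position.
- telemetry.current_tool_rot(): TCP orientation.
- telemetry.current_wrist_force(): force on the tool from outside, world axes, zero at the start.
- telemetry.current_torque(): the same for the moment, N m.
- telemetry.current_opening(): finger opening in m.
- telemetry.current_finger_force(): force on a finger pad.
Only numpy, scipy, OpenCV 4.12 (cv2) and the standard library are available. Lean on these libraries where they do the work, as an engineer would, in place of code of your own. Each camera call takes 0.05 s, during which the arm holds its last target. There are 200 camera calls.

### The job

Weigh the stock bottle: turn the reagent carousel until the only bottle with a plain screw cap has come round to the opening in the clear hood, draw it out along the slope of its cup, and stand it gently upright in the middle of the balance pan. Leave the dropper bottles in their cups and do not disturb the timer and the pen lying on the worktop.

Things in the scene. Friction and masses are not known exactly. Their poses are not given: they have to be found in the camera images.
- carousel_base: Fixed round white plinth, 270 mm across, 12 mm thick, carrying the carousel and a fixed clear hood. Origin: on the turning axis at worktop height. The hood is open, roof and wall together, over 50 degrees either side of this body's -x direction (roughly towards the robot); it covers all other cups, so a bottle can be taken out only at this opening.
- opening (a point): Fixed point in the middle of the hood's opening, 100 mm from the axis, 108 mm high: where the cap of a bottle is when its cup faces the opening squarely (the bottle then leans towards the opening).
- hood_roof (a point): Point on top of the hood's flat roof, 130 mm above the worktop. The hood is 258 mm across, its wall upright to 100 mm and then sloping in to the roof; the roof has a hole of 36 mm radius in the middle for the knob's shaft.
- carousel: The turning part: aluminium plate with six cups at 60 degree steps round a white hub, two of them empty, and a black bar knob on top. Origin: on the turning axis at worktop height, z up; one cup lies along its +x. It turns endlessly either way. At the start the stock bottle is under the hood, 57 to 180 degrees from the middle of the opening, on either side.
- knob (a point): Centre of the knob, on the turning axis above the hood: a bar 54 mm long (along the carousel's x), 14 mm thick (along its y), from 149 to 183 mm above the worktop. Six click positions, a cup in the middle of the opening in each: a sprung roller draws the carousel in from within 10 degrees and takes about 0.12 N m to leave; in between it turns easily and stays where it is left.
- cup (a point): Middle of the inner floor of the cup on the carousel's +x side, 58 mm from the axis, 40 mm above the worktop; the other cups are alike. Each leans outward by 30 degrees: 48 mm inside and 53 mm outside diameter, 26 mm deep inside.
- bottle: Stock bottle, 0.1 to 0.17 kg: brown, paper label, plain black screw cap; 44 mm diameter, 88 mm tall, straight sides to about 58 mm, then a shoulder; cap 27 mm diameter from 68 to 88 mm. Leans outward 30 degrees in a cup, which hides its lowest 26 mm and leaves it 4 mm play; can be held by its straight sides, tool in line with it, fingers closing horizontally. Origin: centre of underside, z to the cap.
- bottle_cap (a point): Point on the stock bottle's axis inside its cap, 80 mm from the underside.
- dropper_1: A dropper bottle: brown glass, 43 mm diameter, 92 mm tall, narrow neck with a thin black collar and a dark rubber bulb on top instead of a cap. Origin: centre of its underside, z along its axis. Stays in its cup.
- dropper_2: A dropper bottle like dropper_1. Stays in its cup.
- dropper_3: A dropper bottle like dropper_1. Stays in its cup.
- balance: Fixed bench balance, white and grey, 200 mm (its x) by 160 mm (its y), about 42 mm high without the pan; display and keys on its front (-x) end. Origin: centre of its underside.
- pan (a point): Centre of the upper face of the balance's round steel pan, 110 mm across, 52 mm above the worktop. The pan is sprung: it sinks about 0.3 mm per newton, 3 mm at most.
- timer: Bystander: white bench timer, 68 x 62 x 19 mm, lying on the worktop. Origin: centre of its underside.
- marker: Bystander: marker pen lying on the worktop, 132 mm long (its y), 11 mm thick. Origin: underside, middle.
There are look-alikes about, which are no part of the job. What is shaped like the dropper_2 but blue is not meant.

How it is judged:
On the way, in this order (a step that is already met when the one before it is completed fails the run):
1. the stock bottle, still in its cup, stands in the opening of the hood (x of bottle_cap in the frame of carousel_base below -0.085 m and y of bottle_cap in the frame of carousel_base between -0.022 and 0.022 m and height (world z) of bottle below 0.046 m), for 0.3 s.
2. the stock bottle has been drawn out of its cup (height (world z) of bottle above 0.085 m), for 0.1 s.
At the end, for the whole second after the job is handed in: The stock bottle stands upright (within 0.08 rad) and at rest on the balance pan, its middle within 25 mm of the pan's middle; the three dropper bottles are still in their cups; timer and marker pen are within 20 mm of where they lay (horizontal distance between bottle and pan below 0.025 m and angle between bottle's own z axis and vertical below 0.08 rad and z of bottle in the frame of pan between -0.004 and 0.005 m and linear speed of bottle below 0.02 m/s and horizontal distance between each of dropper_1, dropper_2, dropper_3 and carousel below 0.066 m and height (world z) of each of dropper_1, dropper_2, dropper_3 below 0.048 m and distance of each of timer, marker from where it was at the start of the episode below 0.02 m); the robot touches nothing.
It fails at once if the balance is struck or pressed hard with the bottle (over 25 N) (contact force between bottle and balance above 25 N).
It also fails if it takes over 61 s, if anything falls off the work surface, if the arm or the gripper's body presses on something with over 40 N, if the wrist force passes 120 N, or if a joint passes its speed limit or range.

## Working session

There is one attempt and no reset: what is moved stays moved. The work goes in short steps, each a Python script; the robot and the scene stay as the last script left them, time stands still between calls to the robot, and variables do not carry over. Pictures are saved under pics/ and viewed, at most 10 in all, crops included, and the job is handed in when it is done.

```bash
ls; mkdir -p pics; python3 - <<'E'
from plant import r, gripper_to, inverse_kinematics, vision, models, telemetry as t
import cv2, numpy as np
np.set_printoptions(precision=4,suppress=True)
ims=[]
for c in ["scene","top"]:
    im=vision.snapshot(c); cv2.imwrite(f"pics/{c}0.png",im[:,:,::-1])
    k=vision.get_calibration(c); print(c,k)
    for th in ["carousel_base","opening","knob","cup","carousel","bottle","bottle_cap","dropper_1","balance","pan","timer","marker"]:
        print(th,[(round(d["score"],2),np.round(d["at"],3).tolist()) for d in models.mark_of(th,c)[:5]])
print(t.current_t(), r.nose_length, t.current_tool_rot())
E
```

```text
pics
scene {'fx': 447.7529275608879, 'fy': 447.7529275608879, 'cx': 315.22173587835516, 'cy': 230.16462504473486, 'D': array([-0.1044,  0.    ,  0.    ,  0.    ,  0.    ]), 'position': array([-0.11  , -0.4058,  0.626 ]), 'orientation': array([-0.4187,  0.7821, -0.4014,  0.228 ])}
carousel_base [(0.78, [0.561, 0.15, -0.002])]
opening [(0.91, [0.466, 0.16, 0.106]), (0.34, [0.562, 0.148, 0.171])]
knob [(0.76, [0.562, 0.15, 0.168]), (0.54, [0.52, 0.196, 0.04])]
cup [(0.7, [0.583, 0.208, 0.039])]
carousel [(0.97, [0.565, 0.154, 0.002])]
bottle []
bottle_cap [(0.56, [0.658, 0.166, 0.106])]
dropper_1 [(0.96, [0.523, 0.196, 0.041]), (0.67, [0.547, -0.103, 0.025]), (0.56, [0.585, 0.205, 0.038])]
balance [(0.7, [0.464, -0.294, 0.002])]
pan [(0.97, [0.491, -0.297, 0.056]), (0.68, [0.636, 0.142, 0.13]), (0.67, [0.561, 0.149, 0.17])]
timer [(0.67, [0.392, -0.006, -0.0])]
marker [(0.8, [0.396, 0.3, -0.005]), (0.64, [0.462, 0.155, 0.105])]
top {'fx': 553.5529289361046, 'fy': 553.5529289361046, 'cx': 330.03083647169836, 'cy': 232.52431721919478, 'D': array([0.0186, 0.    , 0.    , 0.    , 0.    ]), 'position': array([0.3402, 0.0121, 1.1705]), 'orientation': array([ 0.0631, -0.6937,  0.7149, -0.061 ])}
carousel_base [(0.72, [0.562, 0.151, 0.001])]
opening [(0.87, [0.459, 0.158, 0.107])]
knob [(0.94, [0.562, 0.148, 0.167]), (0.66, [0.559, 0.152, -0.002]), (0.34, [0.487, -0.298, 0.053])]
cup [(0.92, [0.616, 0.158, 0.042])]
carousel [(0.76, [0.556, 0.153, 0.0])]
bottle []
bottle_cap []
dropper_1 [(0.72, [0.563, 0.147, 0.001]), (0.67, [0.55, -0.1, 0.018]), (0.66, [0.524, 0.196, 0.039])]
balance [(0.58, [0.466, -0.295, -0.003]), (0.26, [0.562, 0.152, -0.0])]
pan []
timer [(0.72, [0.392, -0.005, 0.002]), (0.59, [0.564, 0.151, 0.167])]
marker [(0.67, [0.392, 0.293, 0.0]), (0.65, [0.562, 0.146, 0.165])]
1.3 0.025 [0.     0.1651 0.9863 0.    ]
```

```bash
python3 - <<'E'
import cv2,numpy as np
a=cv2.imread("pics/scene0.png");b=cv2.imread("pics/top0.png")
cv2.imwrite("pics/both.png",np.hstack([cv2.resize(a,(400,300)),cv2.resize(b,(400,300))]))
cv2.imwrite("pics/topcrop.png",cv2.resize(b[40:240,160:400],None,fx=3,fy=3))
cv2.imwrite("pics/sccrop.png",cv2.resize(a[60:300,200:520],None,fx=2.5,fy=2.5))
E
```

```text
(no output)
```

View pics/top0.png

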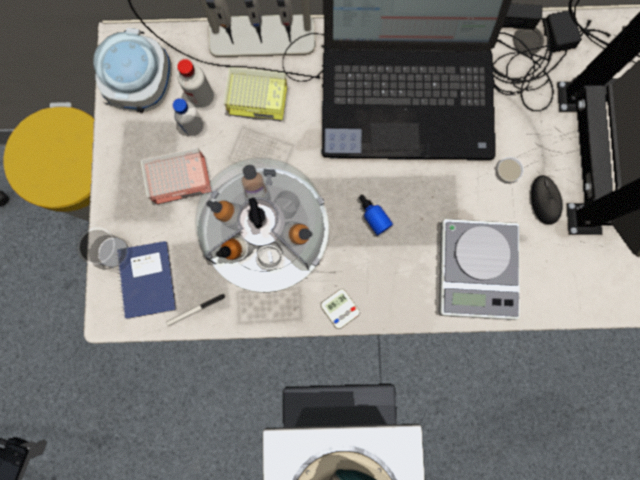

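View pics/scene0.png

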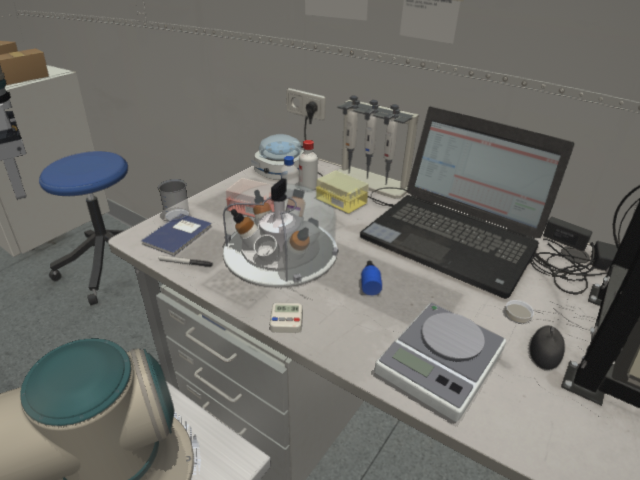

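The top view shows bottles at about (253,180), (222,211), (233,248) and (300,233), and empty cups at (268,257) and (288,205). The blue dropper at (375,215) is a look-alike on the worktop. The pan is at (484,252), the timer at (341,309) and the pen at (196,309). Next I check the four candidates close up.

View pics/topcrop.png

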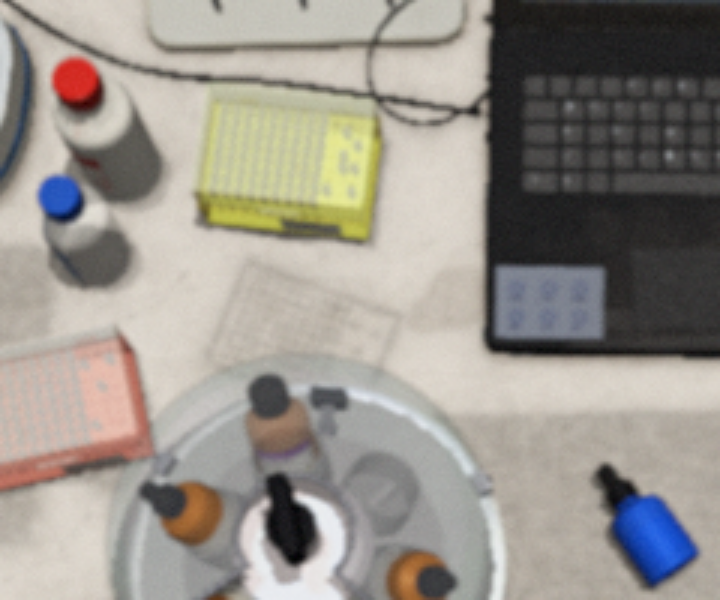

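View pics/sccrop.png

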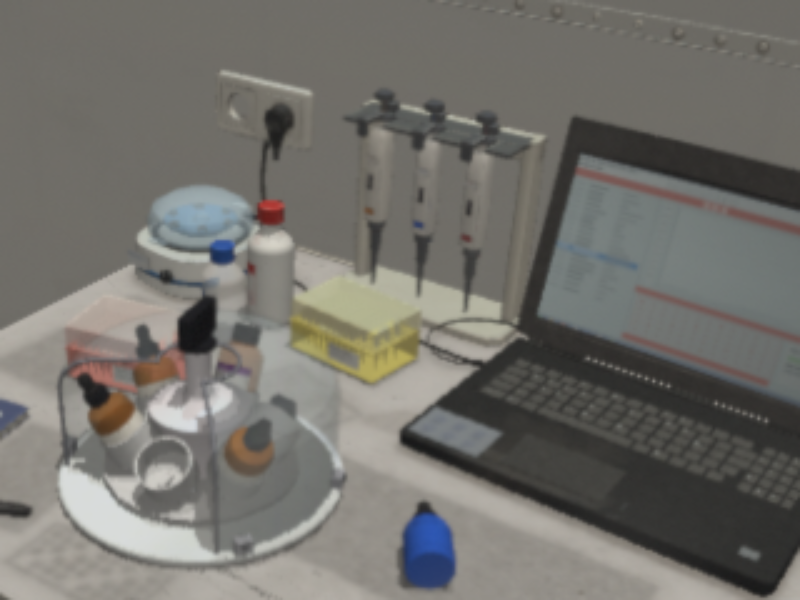

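The candidates, in top-view pixels, are:
- **Brown bottles with bulbs:** (222,211), (233,248) and (300,233). These are droppers.
- **Brown, labelled bottle:** (253,180), with a broad plain cap at about (249,170). This is the stock bottle.
- **Blue dropper:** (375,215). This is the look-alike.

Next I compute the angles and go above the knob.

```bash
cat > h.py <<'E'
from plant import r, gripper_to, inverse_kinematics, vision, models, telemetry as t
import cv2, numpy as np
from scipy.spatial.transform import Rotation as R
np.set_printoptions(precision=4,suppress=True)
AX=np.array([.562,.150]); OPEN=np.radians(174.8); PAN=np.array([.489,-.2975])
def down(ya):  # tool down, tool y at angle ya
    f=ya+np.pi/2; return np.array([0,np.cos(f/2),np.sin(f/2),0])
def quat(z,y):
    q=R.from_matrix(np.c_[np.cross(y,z),y,z]).as_quat(); return q[[3,0,1,2]]
def onplane(cam,px,z,k=None):
    k=k or vision.get_calibration(cam)
    K=np.array([[k["fx"],0,k["cx"]],[0,k["fy"],k["cy"]],[0,0,1]])
    p=cv2.undistortPoints(np.array([[px]],float),K,np.array(k["D"]))[0,0]
    o=k["orientation"]; d=R.from_quat([o[1],o[2],o[3],o[0]]).apply([p[0],p[1],1])
    return k["position"]+d*(z-k["position"][2])/d[2]
def ang(p): return np.degrees(np.arctan2(p[1]-AX[1],p[0]-AX[0]))
E
python3 - <<'E'
from h import *
for n,px,z in [("stock",(249.3,170),.114),("d",(211,204),.112),("d",(224,254),.112),("d",(305,233),.112)]:
    p=onplane("top",px,z); print(n,p,ang(p),np.hypot(*(p[:2]-AX)))
a,b=[onplane("top",p,.183) for p in [(252.7,201.5),(257.5,221)]]
print("knob",a,b,np.degrees(np.arctan2(*(a-b)[[1,0]])))
th=np.radians(10)
for ya in (th+np.pi/2,th-np.pi/2):
    print(inverse_kinematics([*AX,.28],down(ya)))
r.move_to([*AX,.28],down(th-np.pi/2)); gripper_to(.05)
k=vision.get_calibration("wrist"); im=vision.snapshot("wrist"); cv2.imwrite("pics/w1.png",im[:,:,::-1])
for c in ("knob","carousel_base","bottle_cap","opening"): print(c,[(round(d["score"],2),np.round(d["at"],4)) for d in models.mark_of(c,"wrist")[:3]])
np.save("k1.npy",k,allow_pickle=True); print(t.current_joints(),t.current_t())
E
```

```text
stock [0.6583 0.1685 0.114 ] 10.874587323597934 0.09802986526874417
d [0.5921 0.2441 0.112 ] 72.29047959614616 0.09883354959357848
d [0.4923 0.2183 0.112 ] 135.56803613046532 0.09755319357504166
d [0.5287 0.0612 0.112 ] -110.54416544467374 0.09486494650009449
knob [0.5775 0.1523 0.183 ] [0.5409 0.1438 0.183 ] 13.105945239652398
[ 0.1412  0.2633  1.401  -0.      1.4773 -1.6041]
[ 0.1412  0.2633  1.401  -0.      1.4773  1.5375]
knob [(0.83, array([0.561 , 0.1427, 0.1687]))]
carousel_base [(0.6, array([0.6339, 0.1436, 0.1294]))]
bottle_cap []
opening [(0.36, array([0.6325, 0.1419, 0.1273]))]
[ 0.1412  0.2633  1.401  -0.      1.4773  1.5375] 4.3417
```

View pics/w1.png

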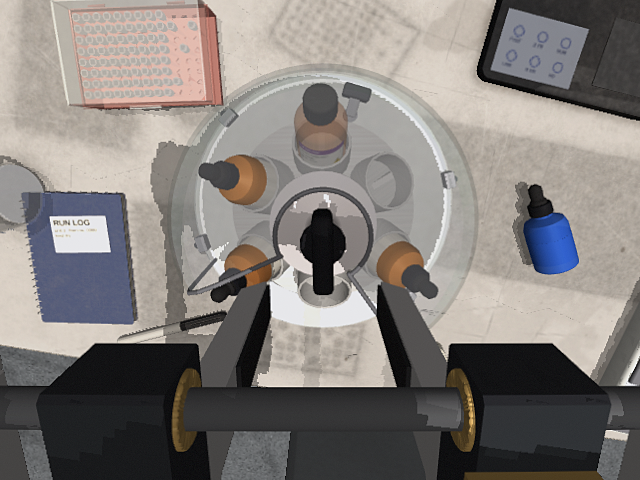

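The wrist view confirms the choice: the stock bottle, with its plain cap, is at (320,100), opposite the opening. The bar knob at (322,250) lies between the fingers and along the tool. Now I grip it and turn about +164°.

```bash
python3 - <<'E'
from h import *
print(r.move_l([*AX,.175],vel=.12,guard=15), t.current_ee_pos())
gripper_to(.0,30); print("open",t.current_opening(),t.current_finger_force(),t.current_wrist_force())
q=np.array(t.current_joints()); t0=t.current_t()
q[5]=q[0]-(OPEN-np.pi/2); r.movej(q); print("turn s",t.current_t()-t0,t.current_wrist_force(),t.current_torque())
r.hold(.3); gripper_to(.05); print(t.current_joints())
r.move_l([*AX,.30],vel=.2)
k=vision.get_calibration("wrist"); im=vision.snapshot("wrist"); cv2.imwrite("pics/w2.png",im[:,:,::-1])
for c in ("knob","bottle_cap","bottle","opening"): print(c,[(round(d["score"],2),np.round(d["at"],4)) for d in models.mark_of(c,"wrist")[:3]])
np.save("k2.npy",k,allow_pickle=True)
im=vision.snapshot("scene"); cv2.imwrite("pics/s2.png",im[:,:,::-1])
for c in ("bottle_cap","bottle","opening"): print(c,[(round(d["score"],2),np.round(d["at"],4)) for d in models.mark_of(c,"scene")[:3]])
print(t.current_t())
E
```

```text
False [0.5626 0.1501 0.1757]
open 0.014036218142401444 30.918434316117782 [0.3111 2.7249 2.1041]
turn s 2.441699999999999 [-4.7299  1.8627  4.3351] [ 0.1832  0.5966 -0.0362]
[ 0.1415  0.3213  1.58    0.001   1.2399 -1.3386]
knob [(0.68, array([0.5614, 0.1445, 0.1667]))]
bottle_cap [(0.73, array([0.4634, 0.1617, 0.1086]))]
bottle [(0.56, array([0.5016, 0.1562, 0.0401]))]
opening []
bottle_cap [(0.93, array([0.463 , 0.1542, 0.1076]))]
bottle [(0.71, array([0.5011, 0.159 , 0.0395]))]
opening [(0.84, array([0.4656, 0.1583, 0.1064])), (0.58, array([0.5976, 0.1987, 0.0366]))]
10.725
```

View pics/w2.png

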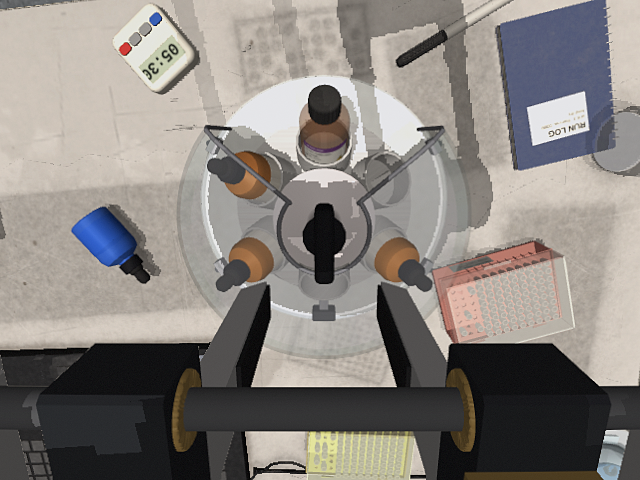

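The stock bottle now stands squarely in the opening: its cap is at (324,100), midway between the hood edges at x=207 and x=441. Next I grasp it in line with its lean and draw it out.

```bash
cat >> h.py <<'E'
d=np.array([np.cos(OPEN),np.sin(OPEN),0]); u=.5*d+np.array([0,0,np.sqrt(.75)])
yt=np.array([np.cos(OPEN-np.pi/2),np.sin(OPEN-np.pi/2),0]); Q=quat(-u,yt)
B0=np.array([*AX,.039])+.0597*d
E
python3 - <<'E'
from h import *
print(B0,Q,[inverse_kinematics(B0+s*u,Q) for s in (.056,.2)])
print(t.current_wrist_force())
gripper_to(.072)
r.move_to(B0+.20*u,Q); print(t.current_joints(),t.current_t())
print("hit",r.move_l(B0+.056*u,vel=.1,guard=8),t.current_ee_pos(),B0+.056*u,t.current_wrist_force())
gripper_to(.03,25); print(t.current_opening(),t.current_finger_force(),t.current_wrist_force())
im=vision.snapshot("scene"); cv2.imwrite("pics/s3.png",im[140:300,180:400,::-1]); print(t.current_t())
E
```

```text
[0.5025 0.1554 0.039 ] [ 0.2586  0.0438  0.9649 -0.0117] [array([ 0.3325,  0.1578,  2.2569, -0.7184,  0.3173, -0.5058]), array([ 0.4409, -0.1255,  2.1333, -0.3984,  0.712 , -0.7913])]
[-0.3357  0.9186  0.5289]
[ 0.4408 -0.1255  2.1293 -0.3983  0.7117 -0.7922] 12.0667
hit False [0.4748 0.158  0.0878] [0.4747 0.1579 0.0875] [ 0.3461 -0.1914 -0.4321]
0.04305607417378362 24.996069760381943 [-0.297   0.3647  1.4747]
14.2667
```

```bash
python3 - <<'E'
from h import *
print("guard",r.move_l(B0+.19*u,vel=.12,guard=25),t.current_opening(),t.current_wrist_force())
dn=down(OPEN-np.pi/2)
P=[np.array([.42,.10,.30]),np.array([*PAN,.24]),np.array([*PAN,.107])]
print([inverse_kinematics(p,dn) for p in P])
ps=np.array([inverse_kinematics(p,dn) for p in P[:2]])
r.move_to(P[0],dn); r.move_to(P[1],dn); print(t.current_joints(),t.current_opening(),t.current_t())
im=vision.snapshot("scene"); cv2.imwrite("pics/s4.png",im[:,:,::-1])
for c in ("bottle_cap","bottle","pan"): print(c,[(round(e["score"],2),np.round(e["at"],4)) for e in models.mark_of(c,"scene")[:3]])
im=vision.snapshot("wrist"); cv2.imwrite("pics/w4.png",im[:,:,::-1])
for c in ("pan","bottle"): print(c,[(round(e["score"],2),np.round(e["at"],4)) for e in models.mark_of(c,"wrist")[:3]])
print(t.current_ee_pos(),t.current_wrist_force())
E
```

```text
guard False 0.043234538075204186 [ 0.0315 -0.8301 -0.6969]
[array([ 0.0723,  0.0205,  1.6477, -0.    ,  1.4735, -1.4077]), array([-0.6681,  0.2669,  1.494 , -0.    ,  1.3807, -2.1481]), array([-0.6681,  0.3665,  1.6968, -0.    ,  1.0783, -2.1481])]
[-0.6663  0.2659  1.4946  0.0008  1.381  -2.1478] 0.04312931032507588 17.8167
bottle_cap [(0.95, array([ 0.4903, -0.2981,  0.2644]))]
bottle [(0.63, array([ 0.4888, -0.2951,  0.1806]))]
pan [(0.83, array([ 0.4937, -0.2974,  0.0546]))]
pan [(0.57, array([ 0.4891, -0.298 ,  0.0505]))]
bottle [(0.71, array([ 0.4893, -0.298 ,  0.1864]))]
[ 0.4892 -0.2969  0.2403] [ 0.0143 -0.18   -0.9851]
```

View pics/s4.png

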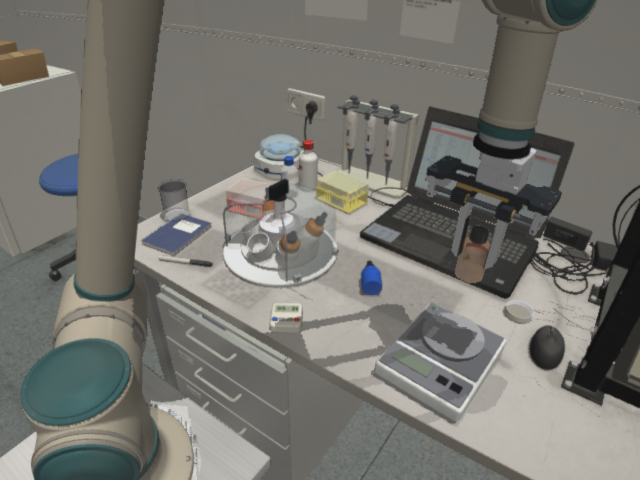

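The bottle hangs upright in the gripper at (473,258), above the pan at (452,335). The pen at (185,261) and timer at (286,317) are where they were. Now I lower it with a guard.

```bash
python3 - <<'E'
from h import *
p=np.array([.4905,-.2975,.118]); r.move_l(p,vel=.12); r.hold(.3)
f0=t.current_wrist_force()
hit=r.move_l([p[0],p[1],.100],vel=.02,guard=2.0); print("hit",hit,t.current_ee_pos(),t.current_wrist_force()-np.array(f0))
r.hold(.3); print(t.current_wrist_force()-np.array(f0))
im=vision.snapshot("scene"); cv2.imwrite("pics/s5.png",im[200:440,340:640,::-1])
for c in ("bottle_cap","bottle"): print(c,[(round(e["score"],2),np.round(e["at"],4)) for e in models.mark_of(c,"scene")[:2]])
print(t.current_t())
E
```

```text
hit True [ 0.4906 -0.2975  0.1058] [ 0.9394 -0.1656  4.1579]
[ 0.8122 -1.7658  3.8889]
bottle_cap [(0.77, array([ 0.49  , -0.2986,  0.1264]))]
bottle [(0.79, array([ 0.4917, -0.2952,  0.0484])), (0.42, array([0.4651, 0.1584, 0.1052]))]
20.7083
```

Contact came at the expected height with about 4 N. I release, withdraw and check.

```bash
python3 - <<'E'
from h import *
gripper_to(.055); gripper_to(.085); r.hold(.3)
r.move_l([.4905,-.2975,.26],vel=.12); r.hold(.3)
k=vision.get_calibration("wrist"); w=vision.snapshot("wrist")
for c in ("bottle_cap","bottle","pan"): print(c,[(round(e["score"],2),np.round(e["at"],4)) for e in models.mark_of(c,"wrist")[:2]])
im=vision.snapshot("scene")
for c in ("bottle_cap","bottle","timer","marker"): print(c,[(round(e["score"],2),np.round(e["at"],4)) for e in models.mark_of(c,"scene")[:2]])
cv2.imwrite("pics/end.png",np.hstack([cv2.resize(w,(400,300)),cv2.resize(im,(400,300))])[:,:,::-1]); print(t.current_t())
E
```

```text
bottle_cap [(0.8, array([ 0.4934, -0.293 ,  0.1311]))]
bottle [(0.97, array([ 0.4898, -0.2991,  0.0495])), (0.31, array([ 0.4907, -0.2932,  0.1294]))]
pan []
bottle_cap [(0.61, array([ 0.4916, -0.3011,  0.1298])), (0.54, array([0.4628, 0.1586, 0.1058]))]
bottle [(0.85, array([ 0.4891, -0.2957,  0.0514]))]
timer [(0.73, array([ 0.3899, -0.0027,  0.0016]))]
marker [(0.67, array([ 0.3939,  0.298 , -0.0024]))]
24.275
```

View pics/end.png

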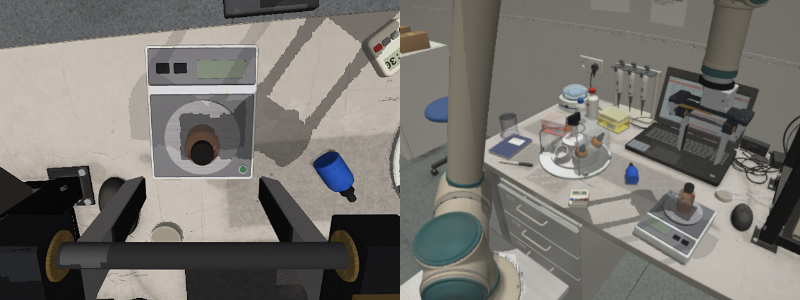

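The bottle stands upright in the middle of the pan, at (203,143) in the left half and (687,198) in the right. The gripper is clear, and the timer, pen and droppers are in place.

```bash
python3 -c "
from h import *
print(r.sign_off())"
```

```text
the job is handed in; nothing more can be done
None
```

I handed in the job at about 24 s of the 61 s allowed: the stock bottle stands upright in the middle of the balance pan, the dropper bottles are still in their cups, and the timer and pen show no shift beyond the cameras' few-millimetre error.

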